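# Weigh the thickest bar

### The job

Take the thickest of the three round metal bars out of the bar rack and lay it in the empty cradle on the bench balance, so that it rests in both vees, roughly centred lengthwise. Set it down gently rather than dropping it, leave the other two bars lying in the rack, and let go.

Things in the scene. Friction and masses are not known exactly. Their poses are not given: they have to be found in the camera images.
- thick_bar_center (a point): Centre of the thickest bar: plain metal, 26 mm diameter, 140 mm long, 0.15 to 0.31 kg. x runs along the bar, level (y and z turn as it rolls). It lies in one of the rack's three places (which one varies), its centre 48 mm above the worktop, on two vee blocks 12 mm thick with 72 mm free between them, tops 43 mm above the worktop; under the bar's middle there is only the rack's base plate, 8 mm thick.
- medium_bar_center (a point): Centre of the medium bar: same metal, 18 mm diameter, 140 mm long, x along it, centre 43 mm above the worktop. The fixed rack, on the worktop's left half, is a black base plate 104 by 226 mm with three places side by side, 75 mm apart, each of two white vee blocks.
- thin_bar_center (a point): Centre of the thinnest bar: same metal, 12 mm diameter, 140 mm long, x along it, centre 38 mm above the worktop, in the same rack.
- cradle (a point): Where the thick bar's centre lies once seated midway in the cradle, 96 mm above the worktop; x is the line to lie along (either way round), z up. Cradle: two white 90-degree vee blocks 12 mm thick, 72 mm free between them, tops 91 mm, foot plate with screws up to 59 mm above the worktop, on the 126 mm steel pan of a fixed white balance (185 by 150 mm) on the worktop's right half.

How it is judged (in metres and radians):
At the end, for the whole second after the job is handed in: The thickest bar lies still in both vees of the balance's cradle: its centre within 20 mm of the cradle's middle lengthwise, 8 mm sideways and 6 mm in height, and in line with the cradle within 10 degrees. The other two bars lie in the rack within 15 mm of where they were (x of thick_bar_center in the frame of cradle between -0.02 and 0.02 m and y of thick_bar_center in the frame of cradle between -0.008 and 0.008 m and z of thick_bar_center in the frame of cradle between -0.006 and 0.006 m and angle between the x axis of thick_bar_center and the x axis of cradle, either way round below 0.17 rad and linear speed of thick_bar below 0.02 m/s and distance of each of medium_bar_center, thin_bar_center from where it was at the start of the episode below 0.015 m); the robot touches nothing.
It fails at once if the thickest bar is dropped or banged into the cradle (faster than 0.6 m/s within 50 mm of its seat) (distance between thick_bar_center and cradle below 0.05 m and linear speed of thick_bar above 0.6 m/s).
It fails at once if another bar is moved by more than 15 mm (distance of any of medium_bar_center, thin_bar_center from where it was at the start of the episode above 0.015 m).
It also fails if it takes over 37 s, if anything falls off the work surface, if the arm or the gripper's body presses on something with over 40 N, if the wrist force passes 120 N, or if a joint passes its speed limit or range.

### The arm

A 6-joint arm with a two-finger parallel gripper is mounted at the origin on a cart in front of the work surface, level with it; the furniture and walls round the work are solid. World frame = base frame: x ahead of the robot, y to its left, z up, the work surface at z = 0. Lengths are in m, angles in degrees, forces in N, time in s.
With the tool pointing down it reaches from about 0.4 to 0.825 m from the base axis. Payload 7 kg.
Tool frame: the origin (TCP) lies midway between the tips of the shut fingers; the grasp point (between the pads) lies 19 mm behind it; z points along the fingers, y is the line along which they close (so a half turn about z gives the same grasp; the last joint's range is limited). The gripper opens to 88 mm and grips with 3 to 60 N. Pads are 19 mm wide; open, the fingers measure 130 mm over their backs; the gripper's body (78 mm by 193 mm) begins 47 mm behind the grasp point.
Start: joints at [-54.884, 20.546, 0.682, 0, -70.136, -16.507], TCP at [0.215, -0.64, 0.227] pointing down, gripper open.
Joint ranges: [-176.03, 176.03], [-82.01, 121.73], [-58.28, 71.71], [-173.87, 95.51], [-174.79, -0.11], [-173.66, 173.66]. Speed limits (degrees/s): [136.94, 136.94, 172.46, 180, 180, 180].

### API

Orientations are given as a 3x3 rotation matrix whose columns are the frame's x, y, z axes.
In Python, from rig import robot gives the robot as it stands. Calls block until the motion is done:
- robot.goto(position, orientation): joint-space move of the TCP to a pose.
- robot.servo_line(position, ori=None, speed=0.15): straight line of the TCP; ori=None keeps the orientation; speed is the mean speed in m/s.
- robot.movej(angles): joint-space move.
- robot.move_gripper(opening): opening from 0.0 (shut) to 1.0 (fully open); the grip force is fixed at half the most; returns when the fingers have stopped.
- robot.dwell(seconds).
- robot.ik(position, orientation): joint angles nearest the present ones, or None.
- robot.grab_frame(name): name is "side" or "top"; returns (picture, depth): 420x560x3 uint8, red, green, blue; 420x560 float32, m along the optical axis (not along the pixel's ray), 0 where there is no reading.
- robot.camera_info(name): a dict with "vfov" (degrees; the focal length in pixels is half the picture's height over the tangent of half this angle, whatever the lens; pixels are square), "cx", "cy" (the principal point, pixels), "view" (4x4, takes a point from world to camera coordinates). Camera axes: x right, y down, z forward; pixel columns grow to the right and rows downward; lengths in m; the calibration is good to about 2 mm. A picture is of the moment at which its call begins. camera_info takes no time and is no camera call.
A pose or a line that the arm cannot do raises robot.Unreachable and nothing moves.
- robot.job_done(): hands the job in; it is judged then, once.
Readings, each from a call of its own:
- robot.read_t(): time.
- robot.read_qpos(): joint angles.
- robot.read_qvel(): joint speeds.
- robot.read_effort(): joint torques, N m.
- robot.read_position(): TCP position.
- robot.read_tcp_rot(): TCP orientation.
- robot.read_force(): force on the tool from outside, world axes, zero at the start.
- robot.read_ft_torque(): the same for the moment, N m.
- robot.read_grip_width(): opening from 0.0 (shut) to 1.0 (fully open).
- robot.read_finger_force(): force on a finger pad.
Only numpy, scipy, OpenCV 4.12 (cv2) and the standard library are available. Lean on these libraries where they do the work, as an engineer would, in place of code of your own. Each camera call takes 0.05 s, during which the arm holds its last target. There are 200 camera calls.

## Working session

There is one attempt and no reset: what is moved stays moved. The work goes in short steps, each a Python script; the robot and the scene stay as the last script left them, time stands still between calls to the robot, and variables do not carry over. Pictures are saved under pics/ and viewed, at most 10 in all, crops included, and the job is handed in when it is done.

```bash
mkdir -p pics
cat > h.py <<'E'
import numpy as np, cv2
from rig import robot
def snap(name):
    im,d=robot.grab_frame(name); c=robot.camera_info(name)
    return im,d,c
def cloud(d,c):
    f=d.shape[0]/2/np.tan(np.radians(c["vfov"])/2)
    v,u=np.mgrid[:d.shape[0],:d.shape[1]]
    P=np.stack([(u-c["cx"])/f*d,(v-c["cy"])/f*d,d],-1)
    T=np.linalg.inv(np.array(c["view"]))
    W=P@T[:3,:3].T+T[:3,3]; W[d<=0]=np.nan
    return W
E
python3 - <<'E'
from h import *
for n in("top","side"):
    im,d,c=snap(n); cv2.imwrite(f"pics/{n}0.png",im[:,:,::-1]); np.savez(f"{n}0.npz",im=im,W=cloud(d,c)); print(n,np.array(c["view"]).round(3).tolist(),c["vfov"],c["cx"],c["cy"],(d>0).mean())
E
```

```text
top [[-0.006, -1.0, 0.02, 0.052], [-0.995, 0.004, -0.096, 0.51], [0.096, -0.021, -0.995, 1.209], [0.0, 0.0, 0.0, 1.0]] 45.47051401390756 280.3282943256304 212.93037109041427 0.9961734693877551
side [[-0.949, -0.316, -0.009, 0.504], [-0.149, 0.472, -0.869, 0.136], [0.279, -0.823, -0.494, 1.088], [0.0, 0.0, 0.0, 1.0]] 48.413892226304725 275.14601577567845 212.7685585415376 0.9961522108843538
```

View pics/top0.png

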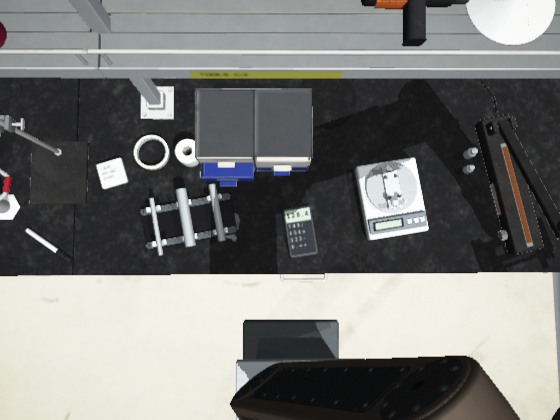

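View pics/side0.png

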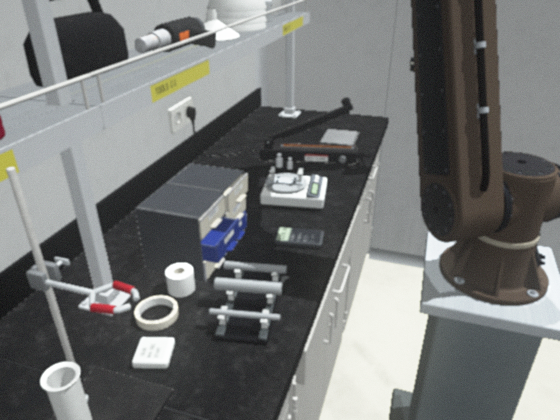

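The top view shows the rack at about (190,218), with the thick bar in its middle place at (186,217). The balance cradle is at about (392,187), and a drawer cabinet stands close behind the rack. Next I'll measure from depth and enlarge both areas.

Run:
```python
from h import *
z=np.load("top0.npz");im,W=z["im"],z["W"]
a=cv2.resize(im[175:260,135:245],None,fx=5,fy=5,interpolation=cv2.INTER_CUBIC)[:420]
b=cv2.resize(im[150:245,350:435],None,fx=4.4,fy=4.4,interpolation=cv2.INTER_CUBIC)[:420,:250*1]
b=cv2.resize(im[155:225,362:422],None,fx=4,fy=6,interpolation=cv2.INTER_CUBIC)
cv2.imwrite("pics/crop.png",np.hstack([a,b[:420]])[:,:,::-1])
def box(u0,u1,v0,v1,lo,hi,lab):
    P=W[v0:v1,u0:u1].reshape(-1,3);P=P[(P[:,2]>lo)&(P[:,2]<hi)]
    print(lab,len(P),np.median(P,0).round(4),P.min(0).round(3),P.max(0).round(3));return P
print("table",np.nanmedian(W[240:265,100:130].reshape(-1,3),0))
for l,u0,u1,v0,v1,lo,hi in[("thick",170,202,180,255,.05,.08),("left",140,168,190,262,.025,.07),("right",203,235,178,250,.025,.07)]:
    P=box(u0,u1,v0,v1,lo,hi,l); m=P.mean(0); w,V=np.linalg.eigh(np.cov(P[:,:2].T)); d=V[:,1]
    print(" mean",m.round(4),"ang",np.degrees(np.arctan2(d[1],d[0])),"ext",np.ptp((P[:,:2]-m[:2])@d),np.ptp((P[:,:2]-m[:2])@V[:,0]))
P=box(365,420,155,225,.07,.12,"cradle")
print(np.round(P[np.argsort(P[:,0])],3).tolist()[::4])
box(195,315,85,185,.02,.5,"cabinet")
H=np.round(W[165:212:1,376:410:1,2]*1000).astype(int)
for r in H: print(' '.join(f'{x:3d}' for x in r))
```

```text
table [4.16826691e-01 4.59047550e-01 2.19670886e-04]
thick 615 [0.4981 0.2763 0.0591] [0.429 0.253 0.05 ] [0.569 0.3   0.067]
 mean [0.4987 0.2761 0.0588] ang -169.3339523921028 ext 0.14033729621482832 0.025908930893532654
left 391 [0.478  0.3493 0.0428] [0.411 0.324 0.026] [0.548 0.374 0.051]
 mean [0.4792 0.3491 0.0425] ang -169.41378630072427 ext 0.1399859951820034 0.03503342087267711
right 572 [0.5204 0.2015 0.0497] [0.443 0.16  0.032] [0.586 0.231 0.07 ]
 mean [0.5177 0.2005 0.0505] ang -175.76610403930943 ext 0.14462537706420875 0.07072829817385246
cradle 163 [ 0.6049 -0.2218  0.0866] [ 0.522 -0.246  0.07 ] [ 0.619 -0.198  0.096]
[[0.522, -0.213, 0.085], [0.524, -0.214, 0.088], [0.524, -0.225, 0.083], [0.526, -0.213, 0.095], [0.526, -0.24, 0.089], [0.527, -0.244, 0.084], [0.527, -0.23, 0.082], [0.528, -0.239, 0.092], [0.529, -0.212, 0.089], [0.529, -0.23, 0.084], [0.53, -0.229, 0.078], [0.531, -0.245, 0.09], [0.531, -0.21, 0.088], [0.531, -0.222, 0.084], [0.532, -0.226, 0.079], [0.533, -0.214, 0.091], [0.533, -0.219, 0.088], [0.534, -0.226, 0.082], [0.535, -0.242, 0.092], [0.53
[... 6485 characters left out ...]
55  56  52  57  58  57  53  56  46  49  50  50  49  50  51  50  51  51  40  40
 43  41  50  49  52  49  48  50  49  45  52  47  59  54  57  52  54  51  52  50  51  49  50  49  52  49  52  48  53  48  42  40  41  41
 38  38  35  40  45  49  51  48  49  51  52  51  50  48  53  56  49  48  48  49  53  51  49  50  53  49  47  50  49  41  35  41  43  40
 40  41  41  40  38  42  50  53  52  47  52  51  51  52  52  50  47  50  51  49  50  53  51  49  49  57  50  39  41  42 -9223372036854775808  39  40  44
 40  41  42  43  37  43  40  40  40  50  48  50  49  46  49  47  50  53  53  52  52  53  50  49  41  37  43  47  38  42  38  43  40  35<stdin>:17: RuntimeWarning: invalid value encountered in cast
```

View pics/crop.png

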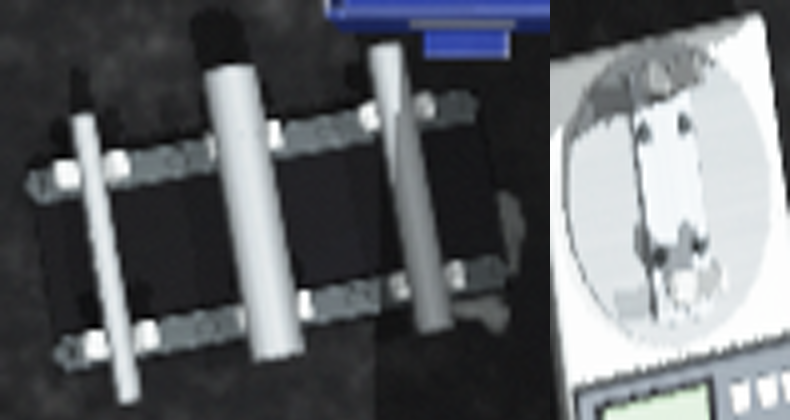

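The crop confirms it: the thick bar is the middle one, at crop (255,210), and the cradle blocks are at the foot plate's two ends. Next I'll fit the cradle from both cameras, cross-check the bar and check reach.

Run:
```python
from h import *
for n in("top","side"):
    W=np.load(n+"0.npz")["W"].reshape(-1,3)
    def sel(x0,x1,y0,y1,z0,z1): return W[(W[:,0]>x0)&(W[:,0]<x1)&(W[:,1]>y0)&(W[:,1]<y1)&(W[:,2]>z0)&(W[:,2]<z1)]
    C=[]
    for x0,x1 in((.50,.57),(.57,.64)):
        P=sel(x0,x1,-.27,-.17,.066,.11)
        r=cv2.minAreaRect(P[:,:2].astype(np.float32)*1000); C.append(np.array(r[0])/1000); print(n,len(P),r,P.mean(0).round(4))
    d=C[1]-C[0];print(" cradle",(C[0]+C[1])/2,"sep",np.hypot(*d),"ang",np.degrees(np.arctan2(d[1],d[0])))
    P=sel(.41,.58,.24,.31,.052,.075);r=cv2.minAreaRect(P[:,:2].astype(np.float32)*1000);print(" bar",r,P[:,2].max())
    P=sel(.5,.6,.1,.3,.075,.2);print(" cabinet min x",P[:,0].min() if len(P) else None, len(P))
    P=sel(.35,.75,-.35,.45,.185,.8);print(" overhead",P[:,0].min() if len(P) else None,len(P), P[:,2].min() if len(P) else None)
print(robot.read_tcp_rot(),robot.read_t())
a=np.radians(10.6)
for s in(1,-1):
    x=s*np.array([np.cos(a),np.sin(a),0]);z=np.array([0,0,-1]);R=np.stack([x,np.cross(z,x),z],1)
    for p in([.4987,.2763,.029],[.4987,.2763,.2],[.45,0,.28],[.571,-.222,.077],[.571,-.222,.2]): print(s,p,robot.ik(p,R))
```

```text
top 80 ((529.9125366210938, -228.24392700195312), (11.561993598937988, 36.06672286987305), 8.961545944213867) [ 0.5297 -0.2283  0.0863]
top 83 ((612.6841430664062, -214.69482421875), (12.262737274169922, 34.41094207763672), 8.891754150390625) [ 0.6122 -0.2148  0.0855]
 cradle [ 0.57129834 -0.22146938] sep 0.08387321992011222 ang 9.296448886506095
 bar ((499.6185302734375, 276.78411865234375), (140.27490234375, 25.522796630859375), 10.210236549377441) 0.06726174284924502
 cabinet min x 0.583129551191242 229
 overhead 0.7104872125693519 13945 0.3939592123014266
side 49 ((527.3775024414062, -226.62783813476562), (11.629419326782227, 37.038700103759766), 8.906457901000977) [ 0.5272 -0.224   0.0796]
side 47 ((610.3765869140625, -211.5665283203125), (12.689419746398926, 36.15357208251953), 7.896022319793701) [ 0.6095 -0.212   0.0813]
 cradle [ 0.56887704 -0.21909718] sep 0.0843545557550158 ang 10.28517740871381
 bar ((497.4982604980469, 280.8632507324219), (140.50128173828125, 23.488920211791992), 10.712430953979492) 0.06271713625423969
 cabinet min x 0.5805393324237503 420
 overhead 0.707
[... 591 characters left out ...]
  0.         -49.63758753
 103.60117437]
1 [0.571, -0.222, 0.2] [ -3.00117437  15.76675898  -9.75232151   0.         -64.48091951
 103.60117437]
-1 [0.4987, 0.2763, 0.029] [ 4.86469569e+01  2.24913620e+01 -2.60802651e+01 -2.54444375e-14
 -4.14283728e+01 -1.28046957e+02]
-1 [0.4987, 0.2763, 0.2] [  48.6469569    11.83346889  -15.04227118    0.          -63.12425993
 -128.0469569 ]
-1 [0.45, 0, 0.28] [  25.22805064   -3.28186687  -21.03670433    0.          -72.24516254
 -104.62805064]
-1 [0.571, -0.222, 0.077] [ -3.00117437  22.33221849 -18.03019399   0.         -49.63758753
 -76.39882563]
-1 [0.571, -0.222, 0.2] [ -3.00117437  15.76675898  -9.75232151   0.         -64.48091951
 -76.39882563]
```

Both cameras agree within about 3 mm: bar at (0.499, 0.277), yaw 10.4°; cradle at (0.5705, -0.2208), yaw 9.7°. Block separation is 84 mm, as expected. Next: approach, grasp and lift.

```bash
cat >> h.py <<'E'
def down(deg):
    a=np.radians(deg);x=np.array([np.cos(a),np.sin(a),0]);z=np.array([0,0,-1.]);return np.stack([x,np.cross(z,x),z],1)
BAR=np.array([.499,.277]);BA=10.4;CR=np.array([.5705,-.2208]);CA=9.7
E
python3 - <<'E'
from h import *
robot.goto([.45,0,.28],down(BA))
robot.goto([*BAR,.13],down(BA))
robot.move_gripper(.65); print(robot.read_t(),robot.read_position(),robot.read_force())
robot.servo_line([*BAR,.029],speed=.08); print(robot.read_position(),robot.read_force())
robot.move_gripper(0.0); print("w",robot.read_grip_width()*88,robot.read_finger_force(),robot.read_force(),robot.read_t())
robot.servo_line([*BAR,.045],speed=.05)
print("w",robot.read_grip_width()*88,robot.read_finger_force(),robot.read_force(),robot.read_ft_torque(),robot.read_t())
im,d,c=snap("side");cv2.imwrite("pics/side1.png",im[:,:,::-1])
E
```

```text
4.475 [0.49898879 0.27705394 0.12997088] [-0.62117354 -0.41247603  0.51413996]
[0.49928314 0.27729001 0.02953336] [ 0.04644871  0.14492358 -0.42492704]
w 25.06398644253181 30.00080108642578 [-1.13998759  1.36052777 -0.1297132 ] 6.5083
w 25.497630059295165 30.000028610229492 [ 0.02822517  0.29216159 -1.14983171] [-0.0947918   0.13232491 -0.03015302] 6.975
```

View pics/side1.png

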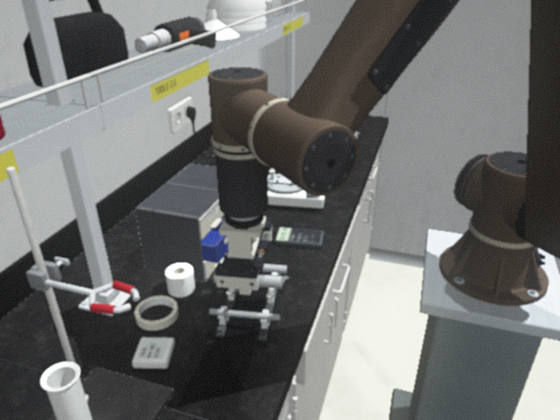

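The picture shows the bar held in the fingers at about (265,278), just clear of the vees, with the other two bars undisturbed. Grip width is 25 mm, which fits the bar. Next I'll carry it to above the cradle.

```bash
python3 - <<'E'
from h import *
robot.servo_line([*BAR,.22],speed=.15)
robot.goto([.45,0,.27],down(CA))
robot.goto([*CR,.14],down(CA))
robot.dwell(.3)
print("w",robot.read_grip_width()*88,robot.read_position(),robot.read_force(),robot.read_ft_torque(),robot.read_t())
for n in("side","top"):
    im,d,c=snap(n);W=cloud(d,c);cv2.imwrite(f"pics/{n}2.png",im[:,:,::-1])
    f=210/np.tan(np.radians(c["vfov"])/2);q=np.array(c["view"])@[*CR,.159,1];u,v=int(f*q[0]/q[2]+c["cx"]),int(f*q[1]/q[2]+c["cy"]);print(n,u,v)
    a=im[max(v-70,0):v+70,max(u-65,0):u+65];cv2.imwrite(f"pics/c{n}2.png",cv2.resize(a,None,fx=4,fy=4,interpolation=cv2.INTER_CUBIC)[:,:,::-1])
E
python3 -c "
import cv2,numpy as np
a=[cv2.resize(cv2.imread(f'pics/c{n}2.png'),(400,430)) for n in('side','top')]
cv2.imwrite('pics/pair2.png',np.hstack(a))"
```

```text
w 25.652193064815666 [ 0.57090481 -0.21991515  0.14104802] [ 0.38666373  0.50920027 -2.1500991 ] [-0.11342027  0.1541007  -0.01987945] 10.8333
side 285 146
top 403 179
```

View pics/pair2.png

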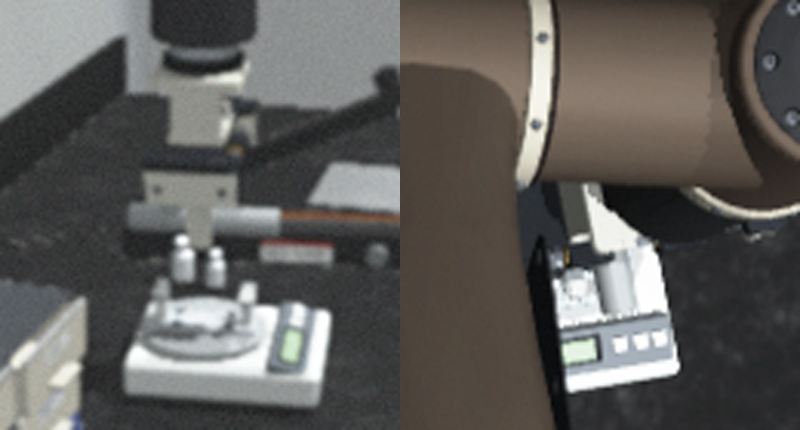

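In the side view (left) the bar hangs level above the vees, centred in the fingers; in the top view its near end shows at pane (615,290). Next I'll lower it with force watch, release and retreat.

Run:
```python
from h import *
robot.servo_line([*CR,.088],speed=.08);robot.dwell(.2)
f0=np.array(robot.read_force());z=.088
while z>.0745:
    z-=.0015;robot.servo_line([*CR,z],speed=.02)
    f=np.array(robot.read_force())-f0
    if z<.084: print(round(z,4),f.round(2))
    if f[2]>4: break
print(robot.read_position(),robot.read_t())
im,d,c=snap("side");cv2.imwrite("pics/s3.png",cv2.resize(im[130:240,230:350],None,fx=5,fy=5,interpolation=cv2.INTER_CUBIC)[:,:,::-1])
```

```text
0.0835 [ 0.84  0.55 -0.51]
0.082 [0.9 0.2 0.1]
0.0805 [ 0.2   0.5  -0.23]
0.079 [ 0.21 -0.31  0.44]
0.0775 [-0.05 -0.41  1.03]
0.076 [-1.48 -0.9   8.03]
[ 0.57106841 -0.22134791  0.07716608] 13.9333
```

View pics/s3.png

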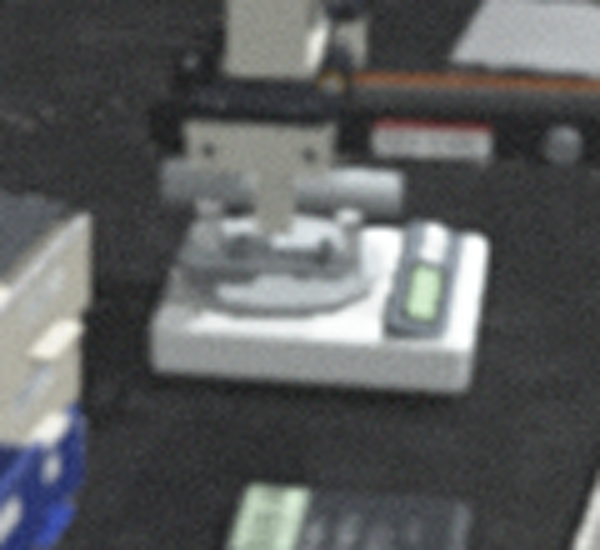

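The bar, at crop (280,185), rests across both vee blocks at (210,210) and (348,215). It touched down at the expected height. Next I'll release, retreat and verify.

Run:
```python
from h import *
robot.move_gripper(.6);robot.dwell(.2)
robot.servo_line([*CR,.25],speed=.12)
robot.goto([.35,-.5,.3],down(CA-20))
robot.dwell(.3)
q=robot.read_t()
im,d,c=snap("top");W=cloud(d,c).reshape(-1,3)
def fit(x0,x1,y0,y1,z0,z1):
    P=W[(W[:,0]>x0)&(W[:,0]<x1)&(W[:,1]>y0)&(W[:,1]<y1)&(W[:,2]>z0)&(W[:,2]<z1)]
    print(len(P),cv2.minAreaRect(P[:,:2].astype(np.float32)*1000) if len(P) else None,np.percentile(P[:,2],[5,50,95]) if len(P) else None)
fit(.48,.66,-.27,-.17,.1,.13)
print(q,robot.read_force())
cv2.imwrite("pics/top4.png",im[:,:,::-1])
```

```text
629 ((571.2806396484375, -220.404052734375), (139.8527374267578, 26.260391235351562), 9.11666488647461) [0.10144652 0.10754583 0.11194491]
18.125 [0.11477594 0.27836074 0.10903769]
```

View pics/top4.png

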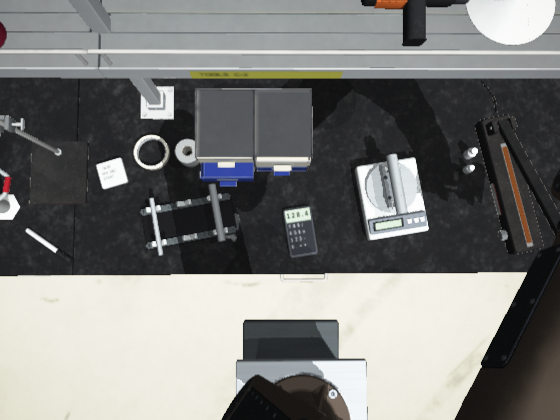

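The bar lies in the cradle at (397,183), measured centre (0.571, -0.220), top about 0.109 m and yaw 9.1°. The other bars are unmoved at (154,225) and (217,213), and the arm is clear.

```bash
python3 -c "
from rig import robot
print(robot.job_done())"
```

```text
the job is handed in; nothing more can be done
None
```

The thickest bar is lying in both vees of the balance cradle, about 1 mm off centre by the last camera measurement; the other two bars look unmoved in the rack, the arm is clear, and the job was handed in at about 18 s (no verdict was returned).

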